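# Reseat the crooked lid of a drying dish with the lid lifter

## Robot

A 6-joint arm with a two-finger parallel gripper is mounted at the origin on the work surface. World frame = base frame: x ahead of the robot, y to its left, z up, the work surface at z = 0. Lengths are in m, angles in rad, forces in N, time in s.
With the tool pointing down it reaches from about 0.3 to 0.85 m from the base axis. Payload 5.4 kg.
Tool frame: the origin (TCP) lies midway between the tips of the shut fingers; the grasp point (between the pads) lies 19 mm behind it; z points along the fingers, y is the direction in which the jaws open and shut (so a half turn about z gives the same grasp; the last joint's range is limited). The gripper opens to 85 mm and grips with 20 to 120 N. Pads are 22 mm wide; open, the fingers measure 114 mm over their backs; the gripper's body (76 mm by 85 mm) begins 54 mm behind the grasp point. The pads swing forward as they close: fully open they stand 13 mm farther back than shut.
Start: joints at [-1.448, 0.158, 1.597, -0, 1.386, -0.21], TCP at [0.188, -0.543, 0.231] pointing down, gripper open.
Joint ranges: [-2.91, 2.91], [-0.94, 2.29], [0.18, 2.7], [-1.29, 4.43], [0.17, 2.64], [-3, 3]. Speed limits (rad/s): [2.57, 2.57, 3.14, 3.14, 3.14, 3.14].

## Interface

Orientations are given as a unit quaternion [w, x, y, z].
In Python, from station import telemetry, vision, job gives the robot as it stands. The module is installed in compiled form; this text tells all that it offers.
- The arm moves only by the tool send_rows, never from a script. Its argument "motion" is text: rows parted by semicolons, each of 7 numbers parted by spaces: the closure in counts, from 0 (fully open) to 255 (shut), then the shift along the tool's x, y, z in m, then the turn, a rotation vector about the tool's x, y, z in rad. In form: fingers x y z rx ry rz; .... A call has 1 to 8 rows; each row is the pose to reach, as a shift and turn from the pose measured when the call began, along the tool's axes at that moment; what a row does not reach only later rows make up. A row lasts 1/12 s, in which the tool goes at most 41.7 mm and 7.16 degrees, less where a joint would pass 70% of its speed; a pose out of reach is approached as far as the arm can. A call with a gripper value outside its range is refused whole. The fingers move at their own pace and stop on an object; "squeeze" is the grip in N (left out, the last holds). Time passes only in rows, so rows that repeat a pose let the fingers close. It gives the time, the measured TCP pose, the force and the opening at its end, in the units of the state.
- telemetry.read_state(): the state, without advancing time (a new reading comes with each control period).
- vision.capture(name): name is "scene" or "top"; returns a dict with "img" (420x560x3 uint8, red, green, blue), "fx", "fy", "cx", "cy" (pixels), "camera_from_world" (4x4, takes a point from world to camera coordinates). Camera axes: x right, y up, looking along -z (the intrinsics and any distortion apply to the point x, -y, -z); pixel columns grow to the right and rows downward; lengths in m; the calibration is good to about 2 mm. A picture is of the moment at which its call begins. There is no depth.
- job.hand_in(): hands the job in, once; it reports no verdict.
The state is a dict: "time_s": time; "joint_pos": joint angles; "joint_vel": joint speeds; "joint_torque": joint torques, N m; "position": TCP position; "tool_rot": TCP orientation; "ft_force": force on the tool from outside, world axes, zero at the start; "moment": the same for the moment, N m; "finger_gap": finger opening in m.
Only numpy, scipy, OpenCV 4.12 (cv2) and the standard library are available. Lean on these libraries where they do the work, as an engineer would, in place of code of your own. Each camera call takes 0.05 s, during which the arm holds its last target.

## Task

The steel lid was left sitting crooked on the white drying dish. Using the wooden-handled lid lifter, hook the lid's handle, raise that edge a further centimetre or two while the opposite edge stays resting on the dish, draw the lid across and lower it gently until it sits level and centred on the dish. Keep the gripper itself off the lid, leave the other things alone, and stand the lifter back upright on its black pad.

Things in the scene. Friction and masses are not known exactly. Their poses are not given: they have to be found in the camera images.
- block: Fixed square aluminium drying block, 180 x 180 x 25 mm, on the bench, with a round white porcelain dish standing in its middle, fixed to it. Origin: centre of the block's underside, z up. Its yaw varies. The dish is open at the top, outer diameter 150 mm, wall 5 mm, its rim 60 mm above the bench (35 mm above the block).
- dish_rim (a point): Centre of the dish's mouth at rim height (60 mm above the bench); axes as block.
- lid: Loose round steel lid, about 0.3 kg: plate 166 mm across, 4 mm thick, with a skirt all round hanging 10 mm below it (inner radius 79, outer 83 mm: 4 mm play round the dish). Origin: centre of the plate's underside; z out of its top; x from the handle through the centre to the far edge. Seated, it lies level with its origin at dish_rim. It starts about 20 mm too far along its +x.
- lid_handle (a point): Middle of the round crossbar (8 mm thick, along the lid's y) of the upright arch handle on the lid, in the lid frame at (-62, 0, 40) mm: 36 mm above the plate's top. Free window below the bar 60 mm wide and 32 mm high. Axes as lid.
- lid_near_edge (a point): Lowest outer point of the skirt on the handle side: lid frame (-83, 0, -10) mm. At the start this side is the high one (lid tilted about 0.15 rad): the skirt here hangs inside the mouth about 10 mm above rim height, and rides on the rim at the two flanks.
- lid_far_edge (a point): Lowest outer point of the skirt opposite the handle: lid frame (83, 0, -10) mm. At the start this side is the low one: the plate rests on the dish's rim here, with the skirt outside the dish, and the lid can pivot about that rim point.
- lifter: Lid lifter, about 0.16 kg, loose, standing on its pad. Origin: handle axis at the foot's underside; z up, x forward along the prong. Upright wooden handle 24 x 24 mm, from 6 to 86 mm above the underside. Steel foot 6 mm thick: base 46 x 46 mm (x -33 to 13 mm) and a prong 14 mm wide reaching to x = 66 mm, its end (x 60 to 66 mm) turned up to 14 mm above the underside.
- lifter_tip (a point): Inner corner where the prong's top meets its upturned end: lifter frame (60, 0, 6) mm. The prong goes under the lid's bar from outside; the upturned end, 8 mm above the prong's top, catches the bar when drawn back.
- pad: Fixed black rubber rest pad, 150 x 130 x 4 mm, flat on the bench. Origin: centre of its underside; the top is 4 mm above the bench.
- bottle: Amber glass bottle, 72 mm in diameter, 160 mm high, standing; a bystander. Origin: centre of its underside.
- carton: White paper carton 100 x 140 x 60 mm; a bystander. Origin: centre of its underside.
- vials: Aluminium rack of capped glass vials, 70 x 160 mm, 68 mm high; a bystander. Origin: centre of its underside.
Things that resemble listed ones, but are neither listed nor needed, are in the scene too. There is more than one size of the pad; the one meant has the size given above.

How it is judged:
On the way, in this order (a step that is already met when the one before it is completed fails the run):
1. the handle edge of the lid is raised on the lifter: lowest point of that edge more than 16 mm above the dish's rim height (z of lid_near_edge in the frame of dish_rim above 0.016 m and contact force between lifter and lid above 0.2 N), for 0.2 s.
2. the lid is down, level and centred on the dish (distance between lid and dish_rim below 0.006 m and angle between lid's own z axis and vertical below 0.03 rad), for 0.2 s.
At the end, for the whole second after the job is handed in: The lid lies level (within 0.03 rad) on the dish with its centre within 6 mm of the dish's; the lifter stands upright on the black pad, its handle within 60 mm of the pad's centre; both are at rest (all of step 2 and linear speed of each of lid, lifter below 0.02 m/s and angle between lifter's own z axis and vertical below 0.06 rad and height (world z) of lifter below 0.008 m and contact force between lifter and pad above 0.3 N and horizontal distance between lifter and pad below 0.06 m); the robot touches nothing.
It fails at once if the gripper touches the lid (contact force between any of the fingers, the arm and lid above 0.5 N).
It fails at once if the lid's far edge is lifted off the dish (its lowest point more than 12 mm above the rim height) (z of lid_far_edge in the frame of dish_rim above 0.012 m).
It fails at once if the handle edge is raised far too high (more than 75 mm above the rim) (z of lid_near_edge in the frame of dish_rim above 0.075 m).
It fails at once if the lid is let drop (turns faster than 2.5 rad/s) (angular speed of lid above 2.5 rad/s).
It fails at once if a bystander is moved more than 20 mm (distance of any of bottle, carton, vials from where it was at the start of the episode above 0.02 m).
It also fails if it takes over 50 s, if anything falls off the work surface, if the arm or the gripper's body presses on something with over 40 N, if the wrist force passes 120 N, or if a joint passes its speed limit or range.

## Working session

There is one attempt and no reset: what is moved stays moved. The work goes in short steps, Python scripts to look and compute and a tool call to move; the robot and the scene stay as the last step left them, time stands still between calls to the robot, and variables do not carry over. Pictures are saved under pics/ and viewed, and the job is handed in when it is done.

Besides the shell and the picture viewer there is one more tool, called after "Emit:" as a command line: name --argument value ..., lists and objects as JSON in quotes. send_rows: Moves the arm, as the interface text tells. Its arguments: {"type":"object","properties":{"motion":{"type":"string"},"squeeze":{"type":"number"}},"required":["motion"]}

```bash
mkdir -p pics; ls
python3 - <<'E'
from station import telemetry, vision
import cv2, numpy as np
np.set_printoptions(precision=4,suppress=True)
print(telemetry.read_state())
for n in ("scene","top"):
    c=vision.capture(n)
    print(n,[ (k,c[k]) for k in c if k!="img"])
    cv2.imwrite(f"pics/{n}0.png",c["img"][:,:,::-1])
    np.save(f"pics/{n}0.npy",c["img"])
E
```

```text
pics
{'time_s': 0.0, 'joint_pos': array([-1.4481,  0.1591,  1.5982, -0.    ,  1.3862, -0.2101]), 'joint_vel': array([-0.0009, -0.0007, -0.0002, -0.0014, -0.0012,  0.0007]), 'joint_torque': array([  0.0001, -39.6001, -33.1429,  -0.0002,   0.0084,   0.    ]), 'position': array([ 0.1877, -0.5429,  0.2303]), 'tool_rot': array([-0.001 ,  0.9862,  0.1656,  0.    ]), 'ft_force': array([-0.7339, -0.0197,  0.5457]), 'moment': array([-0.0269, -0.0568,  0.0082]), 'finger_gap': 0.08580089901146483}
scene [('fx', 543.5528967746292), ('fy', 543.5528967746292), ('cx', 277.46332053775956), ('cy', 214.75301716475116), ('camera_from_world', array([[-0.7741,  0.6328,  0.0171,  0.4717],
       [-0.4019, -0.5121,  0.7591,  0.0944],
       [ 0.4891,  0.5808,  0.6507, -1.7912],
       [ 0.    ,  0.    ,  0.    ,  1.    ]]))]
top [('fx', 409.7703827075509), ('fy', 409.7703827075509), ('cx', 278.3328251762046), ('cy', 210.08642412673888), ('camera_from_world', array([[-0.0209, -0.9996, -0.0167, -0.0532],
       [ 0.9961, -0.0223,  0.0856, -0.5461],
       [-0.0859, -0.0148,  0.9962, -1.339 ],
       [ 0.    ,  0.    ,  0.    ,  1.    ]]))]
```

View pics/scene0.png

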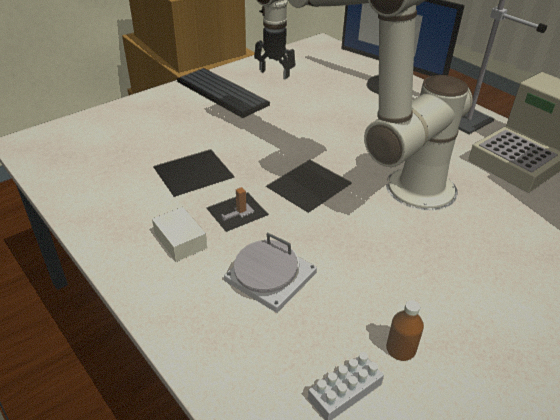

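View pics/top0.png

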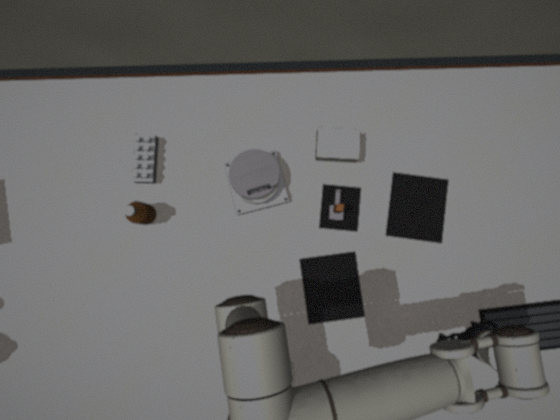

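```bash
cat > h.py <<'E'
import numpy as np, cv2
np.set_printoptions(precision=4,suppress=True)
def proj(c,P):
    P=np.atleast_2d(P); T=c["camera_from_world"]; q=P@T[:3,:3].T+T[:3,3]
    return np.c_[c["cx"]+c["fx"]*q[:,0]/-q[:,2], c["cy"]-c["fy"]*q[:,1]/-q[:,2]]
def ray(c,uv):
    uv=np.atleast_2d(np.asarray(uv,float)); T=c["camera_from_world"];R=T[:3,:3]
    d=np.c_[(uv[:,0]-c["cx"])/c["fx"],-(uv[:,1]-c["cy"])/c["fy"],-np.ones(len(uv))]@R
    return -R.T@T[:3,3], d
def onz(c,uv,z):
    o,d=ray(c,uv); z=np.broadcast_to(z,(len(d),)); return o+d*((z-o[2])/d[:,2])[:,None]
def tri(c1,u1,c2,u2):
    o1,d1=ray(c1,u1);o2,d2=ray(c2,u2);out=[]
    for a,b in zip(d1,d2):
        s=np.linalg.lstsq(np.c_[a,-b],o2-o1,rcond=None)[0]
        p,q=o1+a*s[0],o2+b*s[1]; out.append(np.r_[(p+q)/2,np.linalg.norm(p-q)])
    return np.array(out)
def crop(c,x0,y0,w,h,k,fn):
    im=c["img"][y0:y0+h,x0:x0+w,::-1]
    cv2.imwrite(fn,cv2.resize(im,None,fx=k,fy=k,interpolation=cv2.INTER_CUBIC))
def quad(mask):
    cs,_=cv2.findContours(mask,cv2.RETR_EXTERNAL,cv2.CHAIN_APPROX_NONE); return max(cs,key=cv2.contourArea)
E
python3 - <<'E'
from h import *
from station import vision
s=vision.capture("scene");t=vision.capture("top")
crop(s,195,170,130,140,5,"pics/s1.png")
crop(t,215,130,160,120,5,"pics/t1.png")
E
```

```text
(no output)
```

View pics/s1.png

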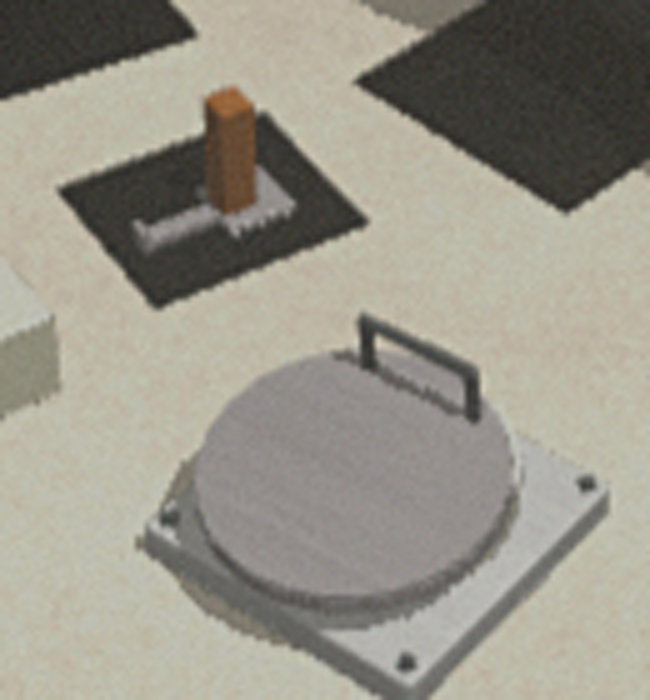

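View pics/t1.png

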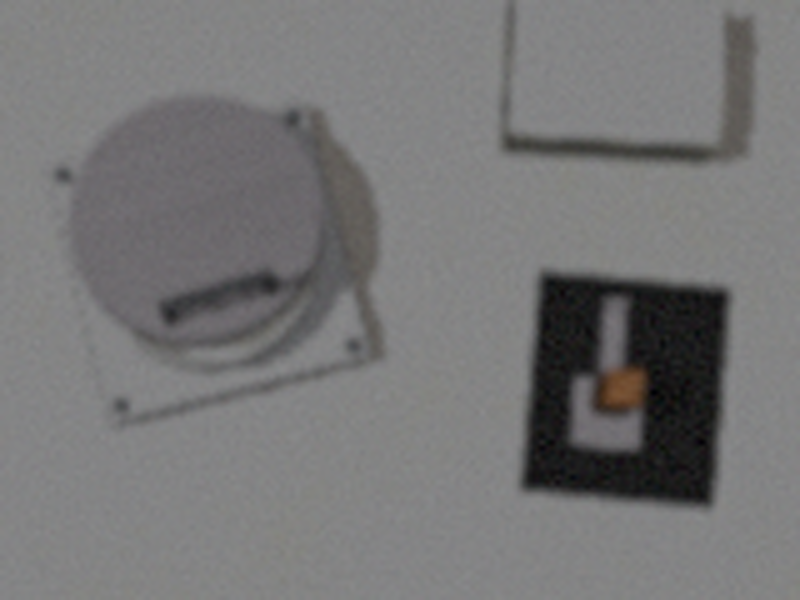

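```bash
cat >> h.py <<'E'
def sp(*p): return np.array([195,170])+(np.array(p,float)+.5)/5-.5
def tp(*p): return np.array([215,130])+(np.array(p,float)+.5)/5-.5
E
python3 - <<'E'
from h import *
from station import vision
s=vision.capture("scene");t=vision.capture("top")
B=onz(t,tp((63,175),(292,118),(354,346),(122,405)),.025);print("bolts top",B,B.mean(0))
Bs=onz(s,sp((170,517),(406,663),(587,484)),.025);print("bolts scene",Bs,(Bs[0]+Bs[2])/2)
e=B[1]-B[0];print("sides",[np.linalg.norm(B[i]-B[i-1]) for i in range(4)],"edge yaw",np.degrees(np.arctan2(e[1],e[0])), np.degrees(np.arctan2(*(B[1]-B[2])[1::-1])))
# pad
for c,f,n in((t,tp,"t"),(s,sp,"s")):
    g=c["img"].max(2); m=((g<70)).astype(np.uint8)*255
    # include lifter: hull
    cs,_=cv2.findContours(m,cv2.RETR_EXTERNAL,cv2.CHAIN_APPROX_NONE)
    ctr=proj(c,[0.50,-0.19,0.004]); 
    for k in cs:
        if cv2.contourArea(k)>300:
            h=cv2.convexHull(k); P=onz(c,h[:,0,:].astype(float),.004)[:,:2]
            if cv2.contourArea(k)<8000: print(n,cv2.contourArea(k),k[:,0].mean(0),cv2.minAreaRect((P*1000).astype(np.float32)))
print("handle bar tri",tri(t,tp((168,309),(274,279)),s,sp((478,372),(362,317))))
# foot
F=onz(t,tp((574,376),(570,446),(641,452)),.010);print("foot",F)
F=onz(t,tp((603,297),(631,297)),.018);print("prong end",F)
print("prong scene",onz(s,sp((295,210),(236,236),(141,233)),.010))
# orange
for c,n in((t,"t"),(s,"s")):
    hsv=cv2.cvtColor(c["img"],cv2.COLOR_RGB2HSV); m=cv2.inRange(hsv,(3,90,60),(20,255,255))
    ctr=proj(c,[0.50,-0.19,0.05]); k,l,st,cen=cv2.connectedComponentsWithStats(m)
    for i in range(1,k):
        if st[i,4]>40: print(n,st[i],cen[i])
print("htop scene",onz(s,sp((205,97),(228,88),(254,100),(230,112)),.09))
print("htop top",onz(t,tp((610,370),(648,367),(642,404),(604,408)),.09))
E
```

```text
bolts top [[ 0.7018  0.1035  0.025 ]
 [ 0.7368 -0.0511  0.025 ]
 [ 0.5818 -0.0893  0.025 ]
 [ 0.5459  0.0658  0.025 ]] [0.6416 0.0072 0.025 ]
bolts scene [[ 0.7349 -0.0526  0.025 ]
 [ 0.6999  0.1034  0.025 ]
 [ 0.5442  0.0671  0.025 ]] [0.6395 0.0072 0.025 ]
sides [np.float64(0.1603907999314933), np.float64(0.15849786074770517), np.float64(0.15967235683809602), np.float64(0.1591525707335654)] edge yaw -77.21481446249823 13.838282472702884
t 3705.5 [498.8619 341.8071] ((120.38980102539062, -792.7577514648438), (280.679931640625, 423.63629150390625), 39.83107376098633)
t 2649.5 [303.3274 358.9945] ((21.23741912841797, -175.902587890625), (738.904296875, 336.5109558105469), 71.36373138427734)
t 3582.0 [331.5466 287.7966] ((285.44329833984375, -234.95608520507812), (214.66856384277344, 188.98788452148438), 6.901556015014648)
t 379.5 [142.1266 213.1139] ((548.5426025390625, 390.9074401855469), (82.9111328125, 71.38312530517578), 88.74969482421875)
t 1529.5 [339.7419 207.6065] ((551.2260131835938, -271.5986328125), (125.2294921875, 145.8745880126953), 83.1303939819336)
t 3368.0 [416.8739 2
[... 1957 characters left out ...]
4 -0.2293  0.01  ]
 [ 0.6049 -0.267   0.01  ]]
t [335 203   9   9  65] [339.1538 207.3077]
t [127 214  14   9  62] [134.371  218.4355]
s [ 122    0  133   95 8247] [183.5239  38.4762]
s [448  68  29  27 252] [463.7897  79.0198]
s [413  71  17   9  62] [420.5968  74.8871]
s [476  82  39  36 797] [495.2974  99.6713]
s [    0   178   117   242 11980] [ 35.8647 341.337 ]
s [236 187  10  26 217] [240.6452 199.4839]
s [ 387  311   37   50 1267] [404.8587 335.9811]
htop scene [[ 0.5542 -0.2667  0.09  ]
 [ 0.5383 -0.2653  0.09  ]
 [ 0.533  -0.2464  0.09  ]
 [ 0.5511 -0.2459  0.09  ]]
htop top [[ 0.5555 -0.2503  0.09  ]
 [ 0.5568 -0.2743  0.09  ]
 [ 0.5335 -0.2697  0.09  ]
 [ 0.5315 -0.2457  0.09  ]]
```

Run:
```python
from h import *
from station import vision
s=vision.capture("scene");t=vision.capture("top")
crop(s,255,225,50,40,12,"pics/s2.png")
crop(t,235,175,56,36,12,"pics/t2.png")
D=np.array([.6406,.0072,.06])
for yaw in (13.5,15.7):
    a=np.radians(yaw);X=np.array([np.cos(a),np.sin(a),0]);Y=np.array([-X[1],X[0],0])
    th=.15; O=D+.020*X+[0,0,.0083]; xl=np.cos(th)*X-[0,0,np.sin(th)]; zl=np.cos(th)*np.array([0,0,1])+np.sin(th)*X
    b=O-.062*xl+.04*zl; E=[b+.03*Y,b,b-.03*Y]
    print(yaw,b); 
    print("t",(proj(t,E)-[235,175]+.5)*12-.5); print("s",(proj(s,E)-[255,225]+.5)*12-.5)
```

```text
13.5 [ 0.6062 -0.001   0.1171]
t [[155.9572 194.3006]
 [267.9554 164.909 ]
 [379.9239 135.5253]]
s [[403.4312 216.153 ]
 [292.4383 157.2506]
 [183.5399  99.4597]]
15.7 [ 0.6066 -0.0024  0.1171]
t [[162.1771 197.117 ]
 [272.9924 163.4843]
 [383.7608 129.8658]]
s [[401.3823 210.5973]
 [287.3988 154.6786]
 [175.4527  99.7595]]
```

View pics/s2.png

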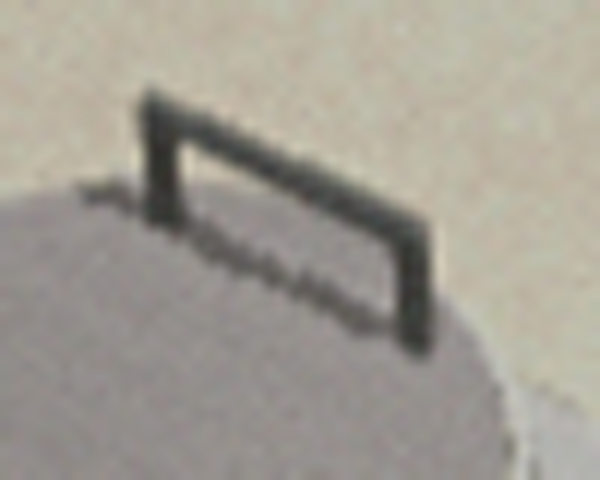

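View pics/t2.png

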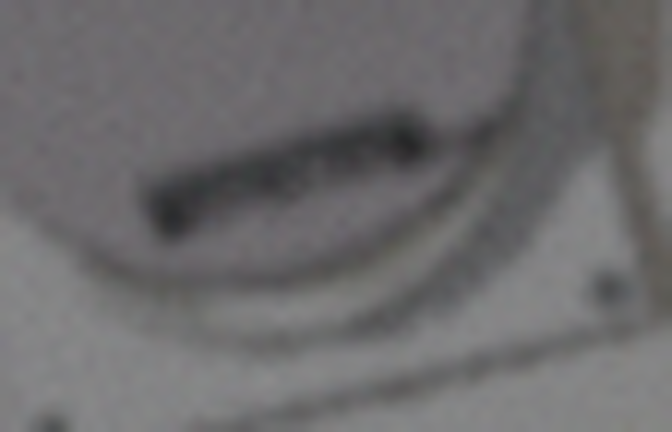

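Run:
```python
from h import *
from station import vision
s=vision.capture("scene");t=vision.capture("top")
T=lambda *p: np.array([235,175])+(np.array(p)+.5)/12-.5
S=lambda *p: np.array([255,225])+(np.array(p)+.5)/12-.5
print(tri(t,T((274,166)),s,S((289,166))))
print(onz(t,T((274,166)),.115),onz(s,S((289,166)),.115))
# handle axis check
print(-t["camera_from_world"][:3,:3].T@t["camera_from_world"][:3,3])
# lifter model check
a=np.radians(-5.5);X=np.array([np.cos(a),np.sin(a),0]);Y=np.array([-X[1],X[0],0]);O=np.array([.544,-.258,.004])
P=[O+x*X+y*Y+[0,0,z] for x,y,z in [(-.033,.023,.006),(-.033,-.023,.006),(.013,.023,.006),(.066,.007,.014),(.066,-.007,.014),(.012,.012,.086),(.012,-.012,.086),(-.012,-.012,.086),(-.012,.012,.086)]]
print((proj(t,P)-[215,130]+.5)*5-.5); print((proj(s,P)-[195,170]+.5)*5-.5)
```

```text
[[ 0.6063 -0.0023  0.1137  0.0003]]
[[ 0.6062 -0.0025  0.115 ]] [[ 0.6071 -0.0011  0.115 ]]
[ 0.4278 -0.0852  1.3798]
[[569.6585 445.4357]
 [638.51   450.5168]
 [574.0972 377.1376]
 [604.4291 299.0221]
 [625.381  300.5332]
 [605.0386 367.5784]
 [643.0781 370.3513]
 [640.7289 408.1477]
 [602.6309 405.3543]]
[[296.6055 202.1656]
 [257.6614 162.1781]
 [232.1526 228.4962]
 [142.1074 234.7856]
 [130.661  222.0115]
 [220.4347 114.8403]
 [199.8385  93.7768]
 [234.4814  80.5641]
 [255.2674 101.3697]]
```

```bash
cat >> h.py <<'E'
from scipy.spatial.transform import Rotation as R
def delta(x,y,z,yawdeg):
    from station import telemetry
    st=telemetry.read_state(); q=st["tool_rot"]; R0=R.from_quat([q[1],q[2],q[3],q[0]])
    a=np.radians(yawdeg); X=[np.cos(a),np.sin(a),0]; Y=[np.sin(a),-np.cos(a),0]
    R1=R.from_matrix(np.c_[X,Y,[0,0,-1]])
    print("t",st["time_s"],"pos",st["position"],"yaw",np.degrees(np.arctan2(R0.as_matrix()[1,0],R0.as_matrix()[0,0])),"F",st["ft_force"],"gap",st["finger_gap"])
    print("shift",R0.inv().apply(np.array([x,y,z])-st["position"]),"turn",(R0.inv()*R1).as_rotvec())
E
python3 -c "
from h import *
delta(.544,-.258,.20,-5.5)"
```

```text
t 0.5 pos [ 0.1878 -0.5434  0.2313] yaw 19.068880138788494 F [ 0.36   -0.6417 -0.6538] gap 0.08525524152730983
shift [ 0.4299 -0.1534  0.0313] turn [-0.0001 -0.      0.4288]
```

Emit:
send_rows --motion "0 0.03 -0.011 0.002 0 0 0.03; 0 0.07 -0.025 0.005 0 0 0.07; 0 0.11 -0.039 0.008 0 0 0.11; 0 0.145 -0.052 0.011 0 0 0.15; 0 0.18 -0.064 0.013 0 0 0.19; 0 0.215 -0.077 0.016 0 0 0.23; 0 0.25 -0.089 0.018 0 0 0.27; 0 0.285 -0.102 0.021 0 0 0.31"

```text
time_s: 1.17
position: [0.4252, -0.3527, 0.2105]
tool_rot: [0.0, 1.0, 0.01, 0.0]
ft_force: [0.3, -0.9, 0.5]
finger_gap: 0.0852
```

```bash
python3 -c "
from h import *
delta(.544,-.258,.20,-5.5)"
```

```text
t 1.1667 pos [ 0.4252 -0.3527  0.2105] yaw 1.1875743500801652 F [ 0.263 -0.94   0.518] gap 0.08520275011215413
shift [ 0.1207 -0.0922  0.0105] turn [ 0.0006 -0.0005  0.1167]
```

Emit:
send_rows --motion "0 0.025 -0.018 0.002 0 0 0.03; 0 0.05 -0.038 0.004 0 0 0.06; 0 0.075 -0.057 0.006 0 0 0.09; 0 0.1 -0.076 0.008 0 0 0.117; 0 0.115 -0.088 0.01 0 0 0.117; 0 0.1207 -0.0922 0.0105 0 0 0.117; 0 0.1207 -0.0922 0.0105 0 0 0.117; 0 0.1207 -0.0922 0.0105 0 0 0.117"

```text
time_s: 1.83
position: [0.5435, -0.2585, 0.2]
tool_rot: [0.001, 0.999, -0.048, -0.0]
ft_force: [-0.6, -0.1, 0.5]
finger_gap: 0.0853
```

```bash
python3 -c "
from h import *
delta(.544,-.258,.05,-5.5)
from station import vision
t=vision.capture('scene');crop(t,180,120,120,120,5,'pics/t3.png')"
```

```text
t 1.8333 pos [ 0.5435 -0.2585  0.2   ] yaw -5.499804872428807 F [-0.581  -0.1198  0.463 ] gap 0.08532479979665994
shift [ 0.0004 -0.0007  0.15  ] turn [ 0.0011 -0.      0.    ]
```

View pics/t3.png

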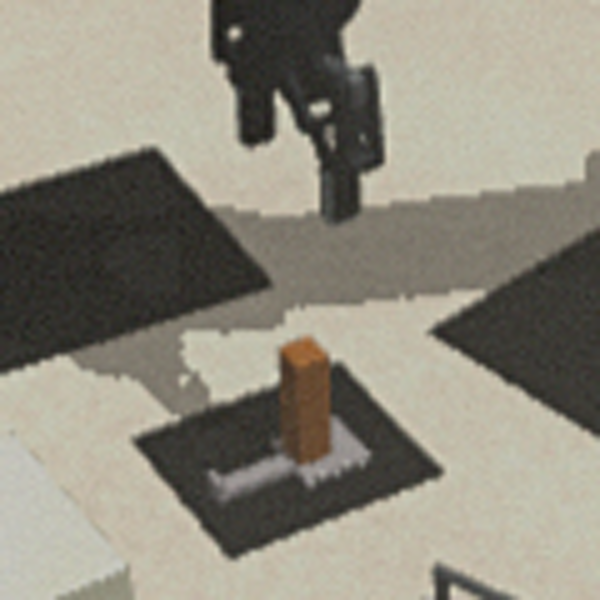

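Emit:
send_rows --motion "0 0 -0.0005 0.03 0 0 0; 0 0 -0.0005 0.06 0 0 0; 0 0 -0.0005 0.09 0 0 0; 0 0 -0.0005 0.115 0 0 0; 0 0 -0.0005 0.135 0 0 0; 0 0 -0.0005 0.146 0 0 0; 0 0 -0.0005 0.15 0 0 0; 0 0 -0.0005 0.15 0 0 0"

```text
time_s: 2.55
position: [0.5426, -0.2592, 0.0498]
tool_rot: [0.0, 0.999, -0.049, -0.0]
ft_force: [0.3, -0.2, 0.6]
finger_gap: 0.0857
```

Emit:
send_rows --motion "120 0 0 0 0 0 0; 180 0 0 0 0 0 0; 200 0 0 0 0 0 0; 220 0 0 0 0 0 0; 255 0 0 0 0 0 0; 255 0 0 0 0 0 0; 255 0 0 0 0 0 0; 255 0 0 0 0 0 0" --squeeze 60

```text
time_s: 3.22
position: [0.5429, -0.2595, 0.0504]
tool_rot: [0.001, 0.999, -0.049, -0.0]
ft_force: [0.5, -0.7, 4.2]
finger_gap: 0.0231
```

```bash
python3 -c "
from h import *
delta(.544,-.258,.05,-5.5)
from station import vision
for n,b in (('scene',(195,150,120,100)),('top',(300,150,80,80))):
    t=vision.capture(n);crop(t,*b,6,f'pics/{n}4.png')"
```

```text
t 3.2167 pos [ 0.5429 -0.2595  0.0504] yaw -5.617733343768449 F [ 0.4556 -0.6977  4.1828] gap 0.02306161102882273
shift [ 0.0009 -0.0016  0.0004] turn [ 0.0013 -0.     -0.0021]
```

View pics/scene4.png

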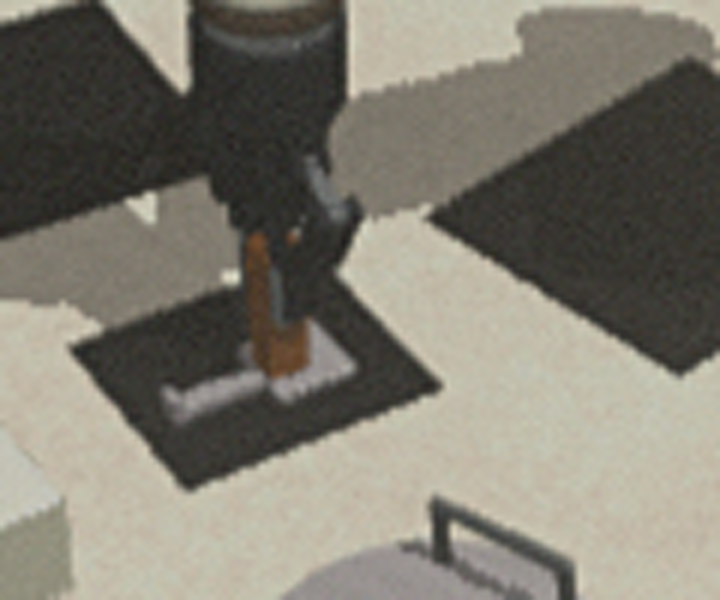

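Emit:
send_rows --motion "255 0 0 -0.01 0 0 0; 255 0 0 -0.03 0 0 0; 255 0 0 -0.05 0 0 0; 255 0 0 -0.07 0 0 0; 255 0 0 -0.09 0 0 0; 255 0 0 -0.1 0 0 0; 255 0 0 -0.1 0 0 0"

```text
time_s: 3.9
position: [0.5443, -0.2602, 0.1533]
tool_rot: [0.002, 0.999, -0.049, 0.002]
ft_force: [0.0, -0.4, -1.4]
finger_gap: 0.0233
```

```bash
python3 -c "
from h import *
delta(.5008,-.0335,.1384,16.5)"
```

```text
t 3.9 pos [ 0.5443 -0.2602  0.1533] yaw -5.611392712197376 F [ 0.0045 -0.4008 -1.3556] gap 0.023283632875000616
shift [-0.0655 -0.2214  0.0138] turn [ 0.0045 -0.0036 -0.3859]
```

Emit:
send_rows --motion "255 -0.005 -0.015 0 0 0 -0.03; 255 -0.015 -0.045 0 0 0 -0.08; 255 -0.025 -0.08 0 0 0 -0.14; 255 -0.035 -0.115 0.003 0 0 -0.2; 255 -0.045 -0.15 0.006 0 0 -0.26; 255 -0.055 -0.185 0.009 0 0 -0.32; 255 -0.062 -0.21 0.012 0.0045 -0.0036 -0.36; 255 -0.0655 -0.2214 0.0138 0.0045 -0.0036 -0.386"

```text
time_s: 4.57
position: [0.4985, -0.0301, 0.1362]
tool_rot: [-0.001, 0.989, 0.146, -0.002]
ft_force: [0.2, 0.4, -1.4]
finger_gap: 0.0231
```

Emit:
send_rows --motion "255 0 0 0 0 0 0; 255 0 0 0 0 0 0"

```text
time_s: 4.73
position: [0.4976, -0.0297, 0.135]
tool_rot: [-0.002, 0.989, 0.146, -0.003]
ft_force: [0.2, 0.4, -1.7]
finger_gap: 0.0234
```

```bash
python3 -c "
from h import *
delta(.5008,-.0335,.1384,16.5)
from station import vision
s=vision.capture('scene');crop(s,235,190,80,70,9,'pics/s5.png')
t=vision.capture('top');crop(t,230,170,80,65,9,'pics/t5.png')"
```

```text
t 4.7333 pos [ 0.4976 -0.0297  0.135 ] yaw 16.788665490568427 F [ 0.1704  0.4248 -1.7087] gap 0.02341721533839447
shift [ 0.002   0.0045 -0.0035] turn [-0.0044  0.0056  0.005 ]
```

View pics/s5.png

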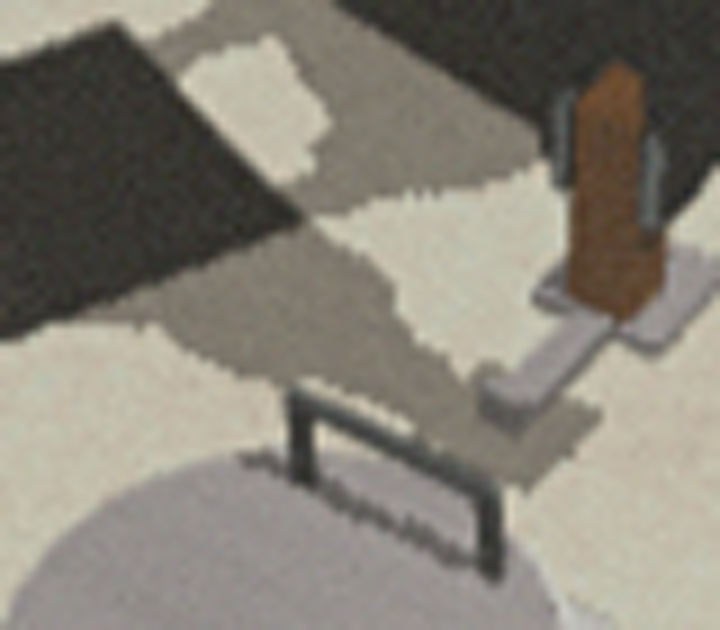

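View pics/t5.png

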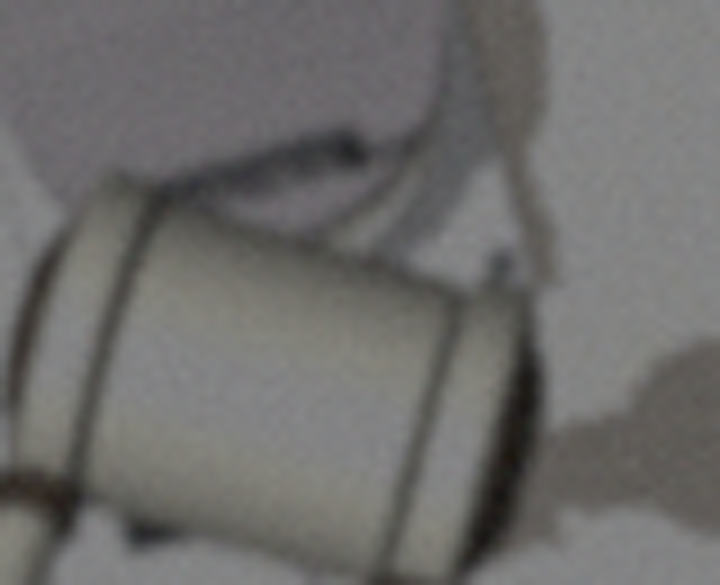

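```bash
cat >> h.py <<'E'
def lift_pts(dx=.001,dz=.0464):
    from station import telemetry
    st=telemetry.read_state(); q=st["tool_rot"]; M=R.from_quat([q[1],q[2],q[3],q[0]]).as_matrix()
    # lifter frame: X=tool x, Y=-tool y, Z=-tool z
    O=st["position"]+M@np.array([dx,0,dz])
    L=np.c_[M[:,0],-M[:,1],-M[:,2]]
    return O,L
E
python3 -c "
from h import *
from station import vision
s=vision.capture('scene')
O,L=lift_pts();print(O)
P=np.array([(.066,.007,.014),(.066,-.007,.014),(.066,.007,0),(.066,-.007,0),(.013,.023,0),(.012,.012,.006),(.012,.012,.086)])
print((proj(s,O+P@L.T)-[235,190]+.5)*9-.5)"
```

```text
[ 0.4997 -0.0311  0.0898]
[[506.6988 393.6391]
 [467.3301 375.4334]
 [505.3419 428.1308]
 [466.2233 409.9007]
 [644.3578 351.0832]
 [616.3155 320.7907]
 [628.1735 117.7685]]
```

```bash
python3 -c "
from h import *
from station import vision, telemetry
s=vision.capture('scene');crop(s,282,215,35,28,22,'pics/s6.png')
print(telemetry.read_state()['position'],telemetry.read_state()['tool_rot'])
O,L=lift_pts();print(O)
P=np.array([(.066,.007,.014),(.066,-.007,.014),(.066,.007,0),(.066,-.007,0),(.060,.007,.014),(.06,-.007,.014),(.013,.007,.006),(.013,-.007,.006),(.013,.023,.006),(.013,-.023,.006),(-.033,.023,.006),(.012,.012,.006)])
print((proj(s,O+P@L.T)-[282,215]+.5)*22-.5)"
```

```text
[ 0.499  -0.0315  0.1364] [-0.0011  0.9895  0.1447 -0.0017]
[ 0.4998 -0.0311  0.09  ]
[[204.6107 412.1719]
 [108.3757 367.66  ]
 [201.2802 496.5133]
 [105.6566 451.9416]
 [231.4632 384.7999]
 [135.3706 340.5132]
 [434.3814 223.2917]
 [339.7392 180.6708]
 [543.4581 272.4129]
 [232.4791 132.3677]
 [735.0048  73.2048]
 [472.6253 234.209 ]]
```

View pics/s6.png

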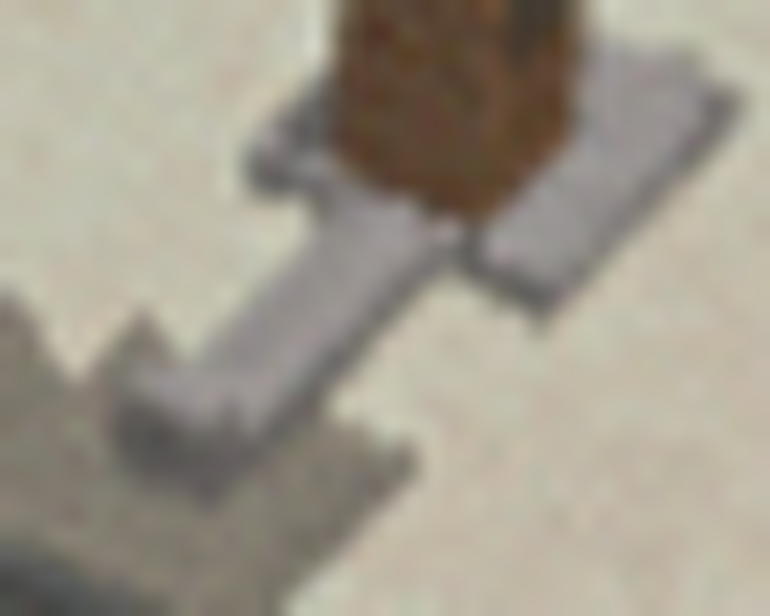

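```bash
python3 -c "
from h import *
delta(.5574,-.0168,.1384,16.5)"
```

```text
t 4.9333 pos [ 0.499  -0.0315  0.1364] yaw 16.63685048537068 F [-0.2006 -0.6336 -0.8054] gap 0.023095758780560024
shift [ 0.0602  0.0027 -0.0022] turn [-0.0028  0.0031  0.0024]
```

Emit:
send_rows --motion "255 0 0.0015 -0.002 -0.0028 0.003 0.002; 255 0.005 0.0027 -0.0025 -0.0028 0.003 0.002; 255 0.013 0.0027 -0.0025 -0.0028 0.003 0.002; 255 0.021 0.0027 -0.0025 -0.0028 0.003 0.002; 255 0.029 0.0027 -0.0025 -0.0028 0.003 0.002; 255 0.035 0.0027 -0.0025 -0.0028 0.003 0.002; 255 0.035 0.0027 -0.0025 -0.0028 0.003 0.002"

```text
time_s: 5.52
position: [0.5346, -0.0237, 0.1388]
tool_rot: [0.0, 0.99, 0.144, 0.0]
ft_force: [-0.7, 0.2, -1.7]
finger_gap: 0.0234
```

```bash
python3 -c "
from h import *
delta(.5574,-.0168,.1384,16.5)
from station import vision
s=vision.capture('scene');crop(s,250,205,60,45,13,'pics/s7.png')"
```

```text
t 5.5167 pos [ 0.5346 -0.0237  0.1388] yaw 16.565027155807403 F [-0.6956  0.1924 -1.6851] gap 0.023382400702728245
shift [ 0.0238 -0.0001  0.0004] turn [ 0.0003 -0.0007  0.0011]
```

View pics/s7.png

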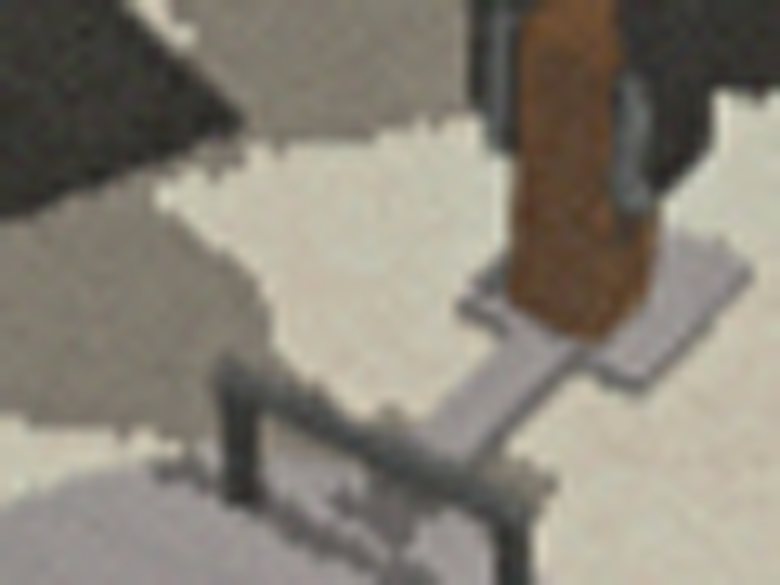

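Emit:
send_rows --motion "255 0.006 0 0 0 0 0; 255 0.012 0 0 0 0 0; 255 0.018 0 0 0 0 0; 255 0.024 0 0 0 0 0; 255 0.024 0 0 0 0 0; 255 0.024 0 0 0 0 0"

```text
time_s: 6.07
position: [0.5571, -0.0168, 0.1386]
tool_rot: [0.0, 0.99, 0.144, -0.0]
ft_force: [0.0, 1.0, -0.9]
finger_gap: 0.023
```

```bash
python3 -c "
from h import *
delta(.5574,-.0168,.1384,16.5)
from station import vision
s=vision.capture('scene');crop(s,245,205,60,45,13,'pics/s8.png')
O,L=lift_pts();print(O, O+L@[.06,0,.006])
t=vision.capture('top');crop(t,225,140,80,65,9,'pics/t8.png')"
```

```text
t 6.0667 pos [ 0.5571 -0.0168  0.1386] yaw 16.588156030675183 F [ 0.0445  1.0236 -0.8542] gap 0.023024372455709187
shift [0.0003 0.0001 0.0002] turn [-0.      0.0004  0.0015]
[ 0.5578 -0.0166  0.0921] [0.6153 0.0006 0.0981]
```

View pics/s8.png

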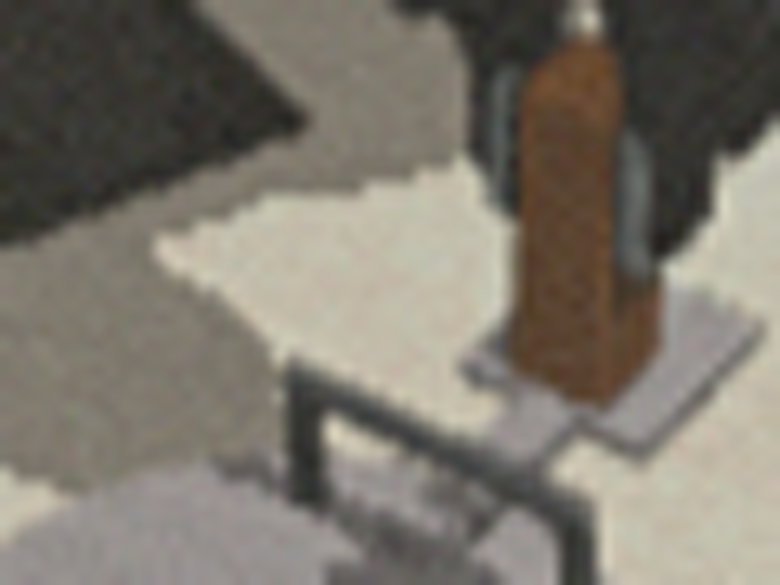

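View pics/t8.png

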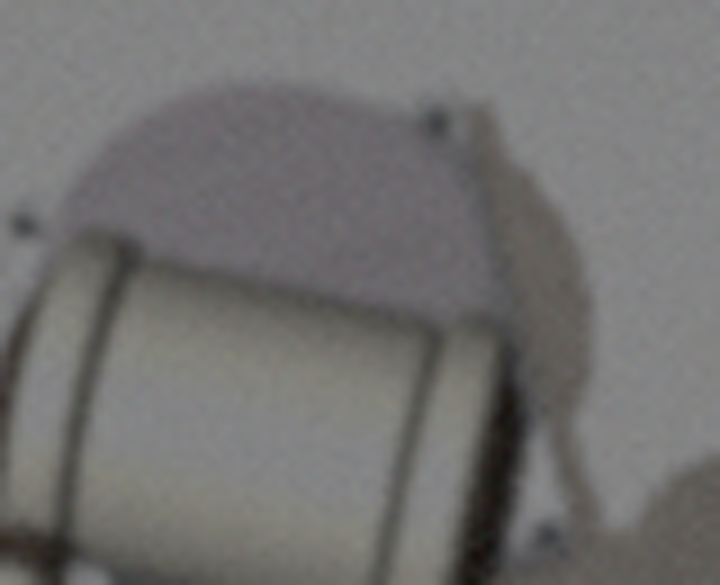

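Emit:
send_rows --motion "255 0 0 -0.003 0 0 0; 255 0 0 -0.006 0 0 0; 255 0 0 -0.009 0 0 0; 255 0 0 -0.011 0 0 0; 255 0 0 -0.013 0 0 0; 255 0 0 -0.015 0 0 0; 255 0 0 -0.017 0 0 0; 255 0 0 -0.017 0 0 0"

```text
time_s: 6.83
position: [0.5568, -0.0169, 0.1558]
tool_rot: [0.0, 0.99, 0.144, -0.0]
ft_force: [0.0, 0.1, -2.5]
finger_gap: 0.0229
```

```bash
python3 -c "
from h import *
delta(.5574,-.0168,.1384,16.5)
from station import vision
s=vision.capture('scene');crop(s,245,205,60,45,13,'pics/s9.png')
O,L=lift_pts();print(O, O+L@[.06,0,.006])"
```

```text
t 6.8333 pos [ 0.5568 -0.0169  0.1558] yaw 16.57113606214238 F [ 0.0116  0.1129 -2.5092] gap 0.022896873363859763
shift [0.0007 0.0001 0.0174] turn [0.     0.0005 0.0012]
[ 0.5575 -0.0166  0.1092] [0.615  0.0005 0.1151]
```

View pics/s9.png

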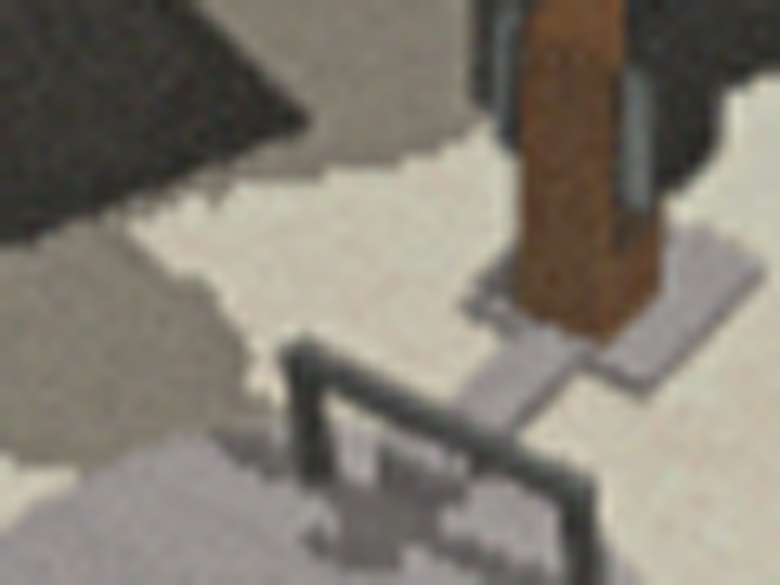

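Emit:
send_rows --motion "255 0.0005 0 -0.002 0 0 0; 255 0.001 0 -0.004 0 0 0; 255 0.0015 0 -0.006 0 0 0; 255 0.002 0 -0.008 0 0 0; 255 0.0025 0 -0.01 0 0 0; 255 0.003 0 -0.012 0 0 0; 255 0.003 0 -0.012 0 0 0; 255 0.003 0 -0.012 0 0 0"

```text
time_s: 7.55
position: [0.5595, -0.0161, 0.1677]
tool_rot: [0.0, 0.99, 0.144, -0.0]
ft_force: [-0.4, 0.3, -2.8]
finger_gap: 0.0233
```

```bash
python3 -c "
from h import *
delta(.5574,-.0168,.1384,16.5)
from station import vision
s=vision.capture('scene');crop(s,215,195,105,100,7,'pics/s10.png')
O,L=lift_pts();print(O, O+L@[.06,0,.006])"
```

```text
t 7.55 pos [ 0.5595 -0.0161  0.1677] yaw 16.576493852067255 F [-0.4439  0.3458 -2.8434] gap 0.023306957296331372
shift [-0.0022  0.0001  0.0294] turn [0.     0.0009 0.0013]
[ 0.5603 -0.0158  0.1212] [0.6178 0.0013 0.1271]
```

View pics/s10.png

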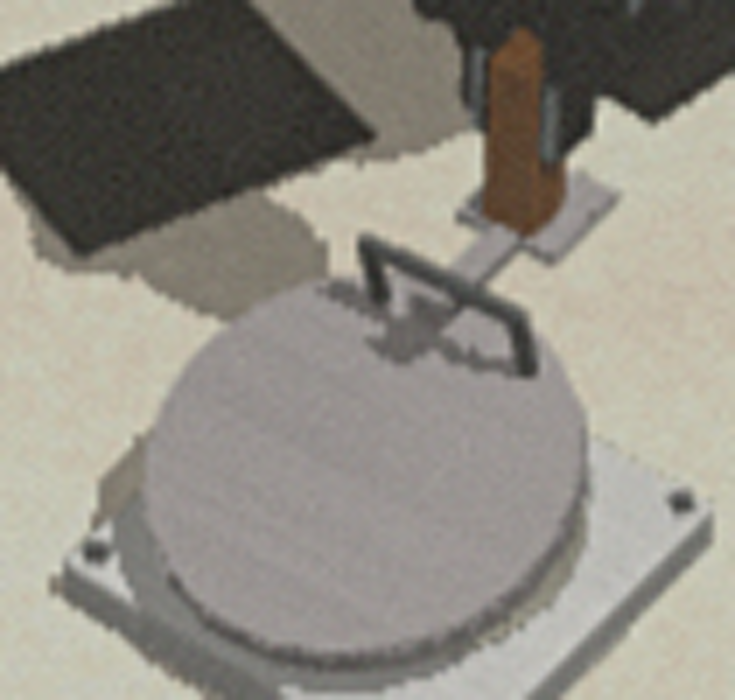

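Emit:
send_rows --motion "255 -0.002 0 0 0 0 0; 255 -0.004 0 0 0 0 0; 255 -0.0065 0 0 0 0 0; 255 -0.009 0 0 0 0 0; 255 -0.0115 0 0 0 0 0; 255 -0.014 0 0 0 0 0; 255 -0.0165 0 0 0 0 0; 255 -0.0165 0 0 0 0 0"

```text
time_s: 8.27
position: [0.543, -0.0209, 0.1675]
tool_rot: [-0.0, 0.99, 0.144, -0.001]
ft_force: [-0.7, 0.2, -2.8]
finger_gap: 0.0234
```

```bash
python3 -c "
from h import *
delta(.5574,-.0168,.1384,16.5)
from station import vision
s=vision.capture('scene');crop(s,215,195,105,100,7,'pics/s11.png')
O,L=lift_pts();print(O, O+L@[.06,0,.006])"
```

```text
t 8.2667 pos [ 0.543  -0.0209  0.1675] yaw 16.566247224611125 F [-0.6715  0.2088 -2.8494] gap 0.0233976785625673
shift [0.015  0.0002 0.0291] turn [-0.0003  0.0018  0.0012]
[ 0.544  -0.0206  0.1212] [ 0.6016 -0.0035  0.1271]
```

View pics/s11.png

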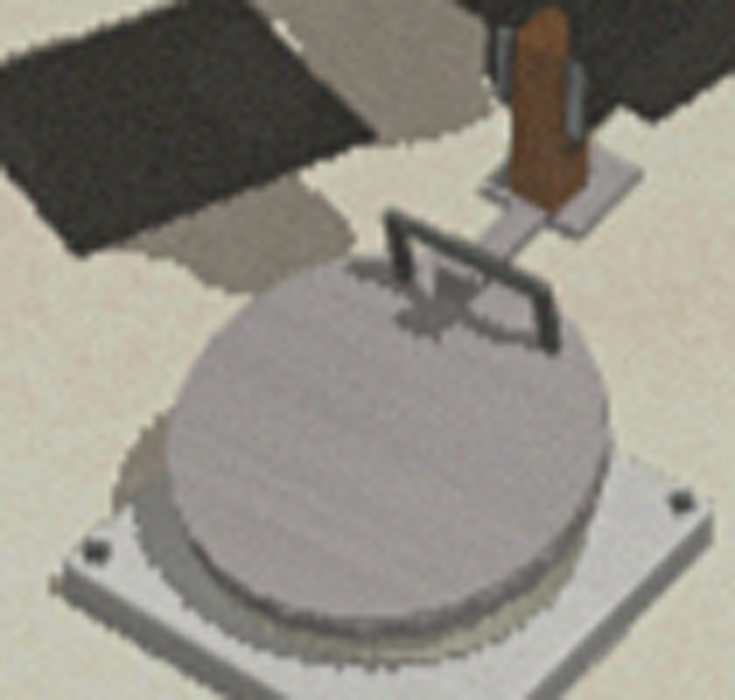

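Emit:
send_rows --motion "255 -0.002 0 0 0 0 0; 255 -0.004 0 0 0 0 0; 255 -0.005 0 0 0 0 0; 255 -0.0065 0 0.0025 0 0 0; 255 -0.0075 0 0.0046 0 0 0; 255 -0.0085 0 0.0065 0 0 0; 255 -0.0085 0 0.0065 0 0 0"

```text
time_s: 8.9
position: [0.5344, -0.0233, 0.1603]
tool_rot: [-0.0, 0.99, 0.144, -0.002]
ft_force: [0.7, 0.4, -2.9]
finger_gap: 0.0234
```

```bash
python3 -c "
from h import *
delta(.5574,-.0168,.1384,16.5)
from station import vision
s=vision.capture('scene');crop(s,215,195,105,100,7,'pics/s12.png')
O,L=lift_pts();tip=O+L@[.06,0,.006];D=np.array([.6406,.0072,.06]);X=np.array([.959,.284,0]);print(tip, (tip-D)@X)"
```

```text
t 8.9 pos [ 0.5344 -0.0233  0.1603] yaw 16.562395960721393 F [ 0.7445  0.446  -2.9492] gap 0.0234354812768931
shift [0.024  0.0004 0.0219] turn [-0.0009  0.003   0.0011]
[ 0.5929 -0.0059  0.1201] -0.04943273127058289
```

View pics/s12.png

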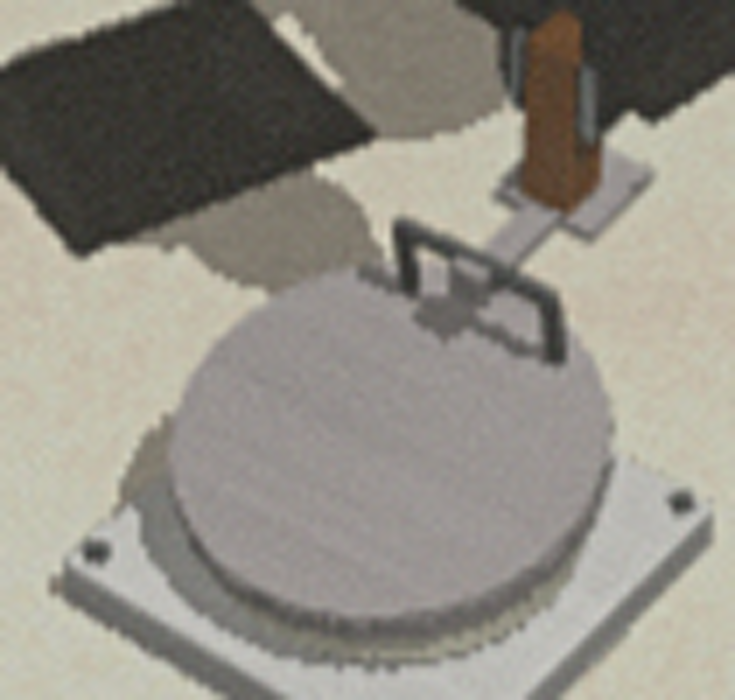

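Emit:
send_rows --motion "255 -0.001 0 0.002 0 0 0; 255 -0.002 0 0.0045 0 0 0; 255 -0.003 0 0.007 0 0 0; 255 -0.0043 0 0.0095 0 0 0; 255 -0.0053 0 0.012 0 0 0; 255 -0.0063 0 0.0145 0 0 0; 255 -0.0063 0 0.0145 0 0 0"

```text
time_s: 9.53
position: [0.528, -0.025, 0.1454]
tool_rot: [-0.0, 0.99, 0.144, -0.002]
ft_force: [0.3, 0.6, -3.2]
finger_gap: 0.0235
```

```bash
python3 -c "
from h import *
delta(.5574,-.0168,.1384,16.5)
from station import vision
s=vision.capture('scene');crop(s,215,195,105,100,7,'pics/s13.png')
O,L=lift_pts();tip=O+L@[.06,0,.006];D=np.array([.6406,.0072,.06]);X=np.array([.959,.284,0]);print(tip, (tip-D)@X)"
```

```text
t 9.5333 pos [ 0.528  -0.025   0.1454] yaw 16.559776358433666 F [ 0.258   0.6192 -3.2209] gap 0.02345106784257543
shift [0.0306 0.0005 0.0069] turn [-0.0013  0.0037  0.001 ]
[ 0.5864 -0.0077  0.1051] -0.05615556443930164
```

View pics/s13.png

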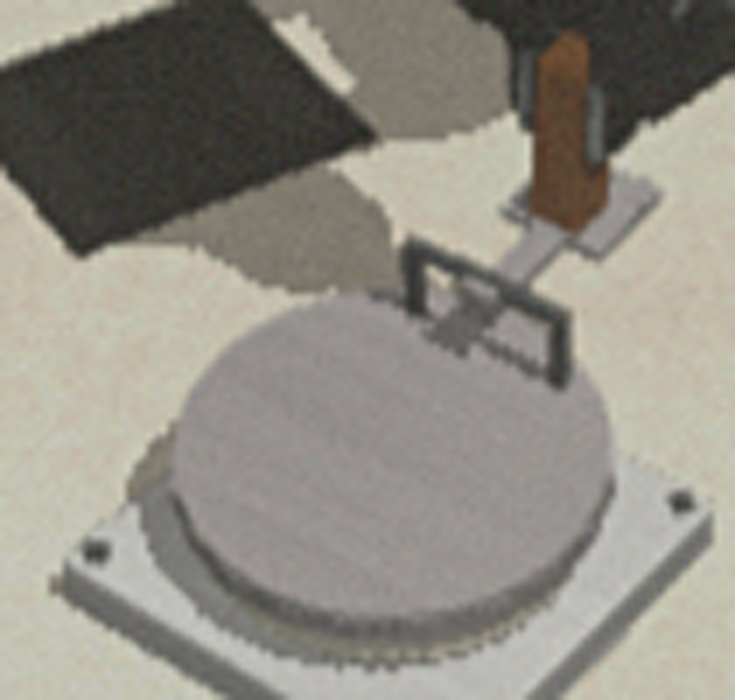

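Emit:
send_rows --motion "255 -0.0005 0 0.001 0 0 0; 255 -0.001 0 0.0025 0 0 0; 255 -0.0015 0 0.004 0 0 0; 255 -0.0015 0 0.004 0 0 0; 255 -0.0015 0 0.004 0 0 0"

```text
time_s: 10.0
position: [0.5266, -0.0255, 0.1417]
tool_rot: [-0.0, 0.99, 0.144, -0.002]
ft_force: [-0.3, -0.6, -3.7]
finger_gap: 0.0232
```

Emit:
send_rows --motion "255 -0.0005 0 0.001 0 0 0; 255 -0.001 0 0.0025 0 0 0; 255 -0.0015 0 0.004 0 0 0; 255 -0.0015 0 0.004 0 0 0; 255 -0.0015 0 0.004 0 0 0"

```text
time_s: 10.42
position: [0.5249, -0.0259, 0.1375]
tool_rot: [-0.0, 0.99, 0.144, -0.002]
ft_force: [0.4, -0.4, -3.8]
finger_gap: 0.0233
```

```bash
python3 -c "
from h import *
delta(.5574,-.0168,.1384,16.5)
from station import vision
s=vision.capture('scene');crop(s,215,195,105,100,7,'pics/s14.png')
O,L=lift_pts();tip=O+L@[.06,0,.006];D=np.array([.6406,.0072,.06]);X=np.array([.959,.284,0]);print(tip, (tip-D)@X)"
```

```text
t 10.4167 pos [ 0.5249 -0.0259  0.1375] yaw 16.559912620362223 F [ 0.4425 -0.3639 -3.8378] gap 0.023310451313340683
shift [ 0.0337  0.0006 -0.0011] turn [-0.0014  0.0042  0.001 ]
[ 0.5833 -0.0085  0.0969] -0.05943594396169058
```

View pics/s14.png

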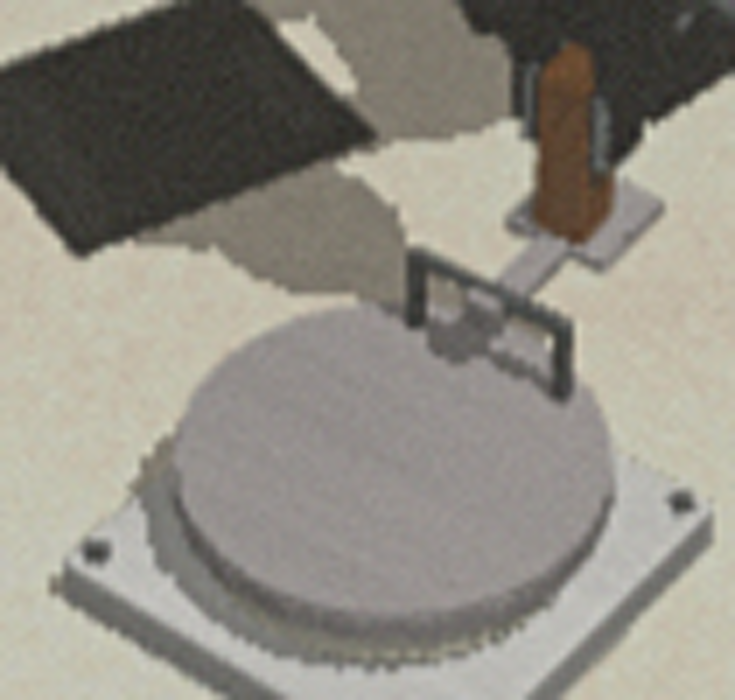

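Emit:
send_rows --motion "255 0 0 0.001 0 0 0; 255 0 0 0.002 0 0 0; 255 0 0 0.003 0 0 0; 255 0 0 0.004 0 0 0; 255 0 0 0.004 0 0 0; 255 0 0 0.004 0 0 0"

```text
time_s: 10.97
position: [0.525, -0.0259, 0.1336]
tool_rot: [-0.0, 0.99, 0.144, -0.002]
ft_force: [0.2, -0.1, -1.3]
finger_gap: 0.0236
```

```bash
python3 -c "
from h import *
delta(.5574,-.0168,.1384,16.5)
from station import vision
s=vision.capture('scene');crop(s,215,195,105,100,7,'pics/s15.png')
O,L=lift_pts();tip=O+L@[.06,0,.006];D=np.array([.6406,.0072,.06]);X=np.array([.959,.284,0]);print(tip, (tip-D)@X)"
```

```text
t 10.9667 pos [ 0.525  -0.0259  0.1336] yaw 16.55705876247607 F [ 0.1693 -0.1209 -1.2813] gap 0.02355081425066276
shift [ 0.0336  0.0005 -0.0049] turn [-0.0013  0.004   0.001 ]
[ 0.5834 -0.0085  0.093 ] -0.059351564689730976
```

View pics/s15.png

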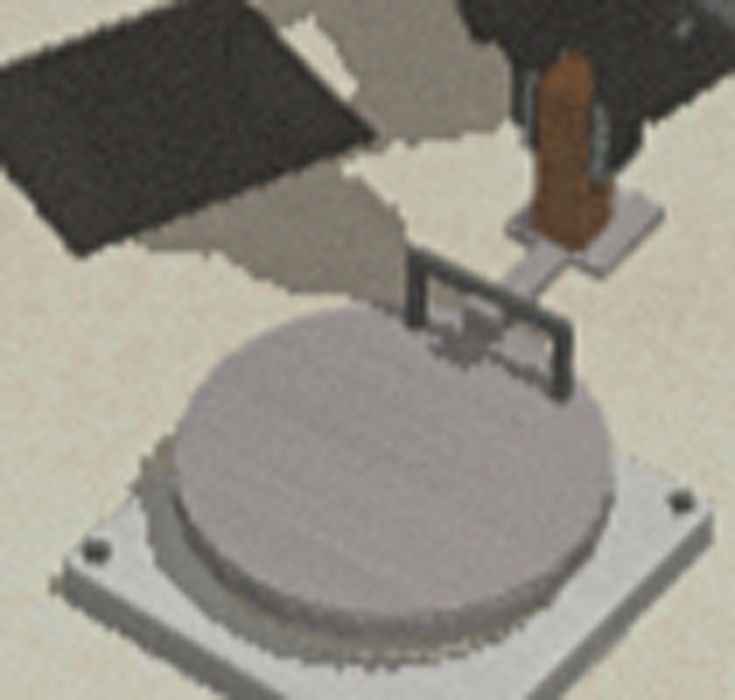

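Emit:
send_rows --motion "255 0.002 0 0.001 0 0 0; 255 0.003 0 0.004 0 0 0; 255 0.003 0 0.007 0 0 0; 255 0.003 0 0.01 0 0 0; 255 0.003 0 0.0125 0 0 0; 255 0.003 0 0.0135 0 0 0; 255 0.003 0 0.0135 0 0 0; 255 0.003 0 0.0135 0 0 0"

```text
time_s: 11.68
position: [0.5278, -0.025, 0.1201]
tool_rot: [-0.0, 0.99, 0.144, -0.002]
ft_force: [0.1, -0.0, -2.5]
finger_gap: 0.0232
```

```bash
python3 -c "
from h import *
delta(.5574,-.0168,.1384,16.5)
from station import vision
s=vision.capture('scene');crop(s,255,205,55,45,14,'pics/s16.png')
O,L=lift_pts();tip=O+L@[.06,0,.006];D=np.array([.6406,.0072,.06]);X=np.array([.959,.284,0]);print(tip, (tip-D)@X)"
```

```text
t 11.6833 pos [ 0.5278 -0.025   0.1201] yaw 16.560455011580814 F [ 0.1121 -0.0037 -2.5467] gap 0.023176339346165788
shift [ 0.0306  0.0005 -0.0184] turn [-0.0013  0.004   0.0011]
[ 0.5863 -0.0077  0.0796] -0.05632707656373006
```

View pics/s16.png

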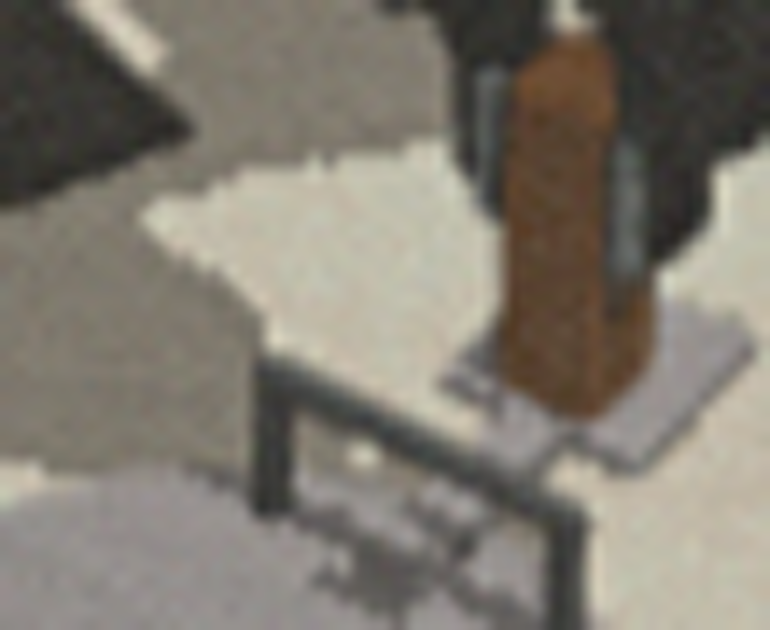

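Emit:
send_rows --motion "255 -0.003 0 0 0 0 0; 255 -0.007 0 0 0 0 0; 255 -0.012 0 0 0 0 0; 255 -0.018 0 0 0 0 0; 255 -0.025 0 0 0 0 0; 255 -0.033 0 0 0 0 0; 255 -0.042 0 0 0 0 0; 255 -0.05 0 0 0 0 0"

```text
time_s: 12.4
position: [0.4789, -0.0396, 0.1204]
tool_rot: [-0.0, 0.99, 0.144, -0.002]
ft_force: [-0.6, -0.0, -2.1]
finger_gap: 0.0237
```

Emit:
send_rows --motion "255 -0.01 0 -0.01 0 0 0; 255 -0.02 0 -0.03 0 0 0; 255 -0.02 0 -0.04 0 0 0; 255 -0.02 0 -0.04 0 0 0"

```text
time_s: 12.73
position: [0.4614, -0.0461, 0.1632]
tool_rot: [0.001, 0.99, 0.144, 0.001]
ft_force: [0.4, -0.7, -2.2]
finger_gap: 0.0235
```

```bash
python3 -c "
from h import *
delta(.546,-.259,.11,-5.5)
from station import vision
s=vision.capture('scene');crop(s,215,195,105,100,7,'pics/s17.png')
t=vision.capture('top');crop(t,215,135,90,90,8,'pics/t17.png')"
```

```text
t 12.7333 pos [ 0.4614 -0.0461  0.1632] yaw 16.505316138468398 F [ 0.3588 -0.6628 -2.2182] gap 0.02350663532971742
shift [0.0206 0.228  0.0537] turn [ 0.002  -0.0013  0.3841]
```

View pics/s17.png

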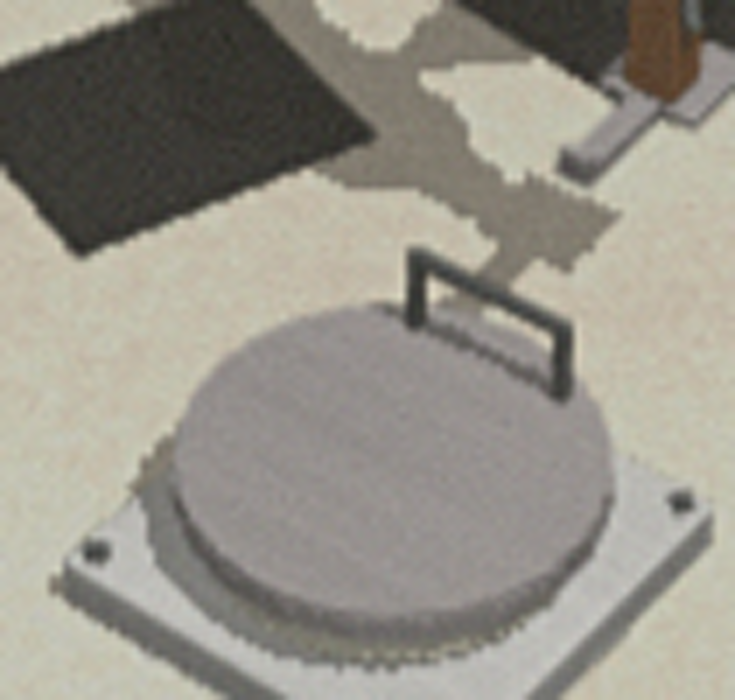

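View pics/t17.png

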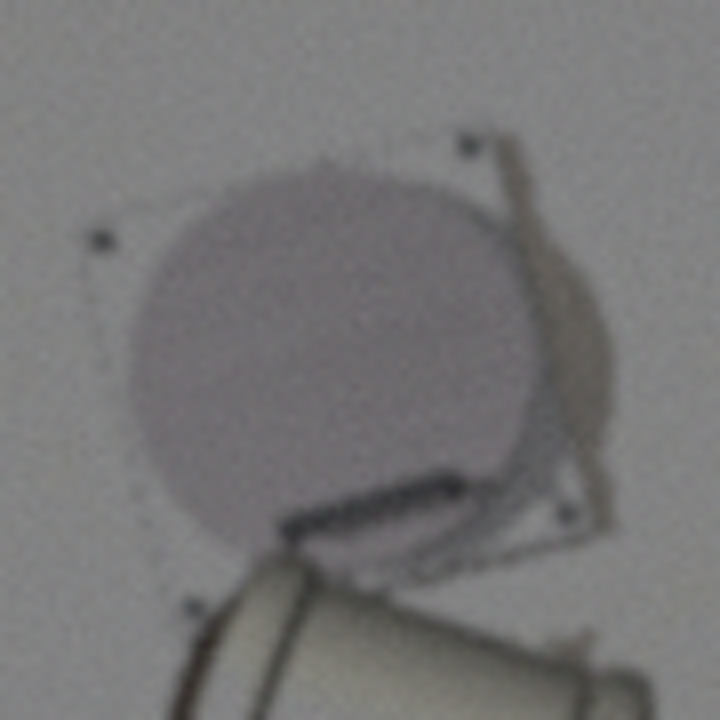

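```bash
python3 -c "
from h import *
from station import vision
s=vision.capture('scene');t=vision.capture('top')
D=np.array([.6406,.0072,0])
a=np.linspace(0,6.283,400)
for z in (.064,):
  C=D+np.c_[.083*np.cos(a),.083*np.sin(a),0*a+z]
  for c,o,k,n in((s,[215,195],7,'s'),(t,[215,135],8,'t')):
    p=(proj(c,C)-o+.5)*k-.5; print(n,z,'min',p.min(0),'max',p.max(0))
X=np.array([.959,.284,0]);Y=np.array([-.284,.959,0])
E=[D-.062*X+u*Y+[0,0,.1] for u in(.034,-.034)]
print((proj(s,E)-[215,195]+.5)*7-.5,(proj(t,E)-[215,135]+.5)*8-.5)"
```

```text
s 0.064 min [170.1037 304.3765] max [611.6071 619.6956]
t 0.064 min [121.7031 163.054 ] max [530.3041 568.03  ]
[[559.9572 328.8805]
 [411.3366 258.5294]] [[283.8629 524.8415]
 [448.6779 472.2907]]
```

Emit:
send_rows --motion "255 0.001 0.015 0 0 0 0.03; 255 0.004 0.045 0 0 0 0.08; 255 0.007 0.08 0 0 0 0.14; 255 0.01 0.115 0.003 0 0 0.2; 255 0.013 0.15 0.006 0 0 0.26; 255 0.016 0.185 0.012 0 0 0.32; 255 0.019 0.21 0.017 0.002 -0.001 0.36; 255 0.0206 0.228 0.02 0.002 -0.0013 0.384"

```text
time_s: 13.6
position: [0.5443, -0.2608, 0.1368]
tool_rot: [-0.001, 0.999, -0.05, -0.004]
ft_force: [0.5, 0.3, -1.8]
finger_gap: 0.0234
```

Emit:
send_rows --motion "255 0 0 0 0 0 0; 255 0 0 0 0 0 0"

```text
time_s: 13.77
position: [0.5437, -0.2619, 0.1349]
tool_rot: [-0.002, 0.999, -0.051, -0.005]
ft_force: [-0.5, 0.6, -2.6]
finger_gap: 0.0233
```

```bash
python3 -c "
from h import *
delta(.545,-.259,.06,-5.5)
from station import vision
s=vision.capture('scene');crop(s,195,150,120,100,6,'pics/s18.png')"
```

```text
t 13.7667 pos [ 0.5437 -0.2619  0.1349] yaw -5.817821268040263 F [-0.4675  0.6377 -2.5892] gap 0.023325003909066458
shift [ 0.0019 -0.0027  0.0749] turn [-0.0034  0.0111 -0.0056]
```

View pics/s18.png

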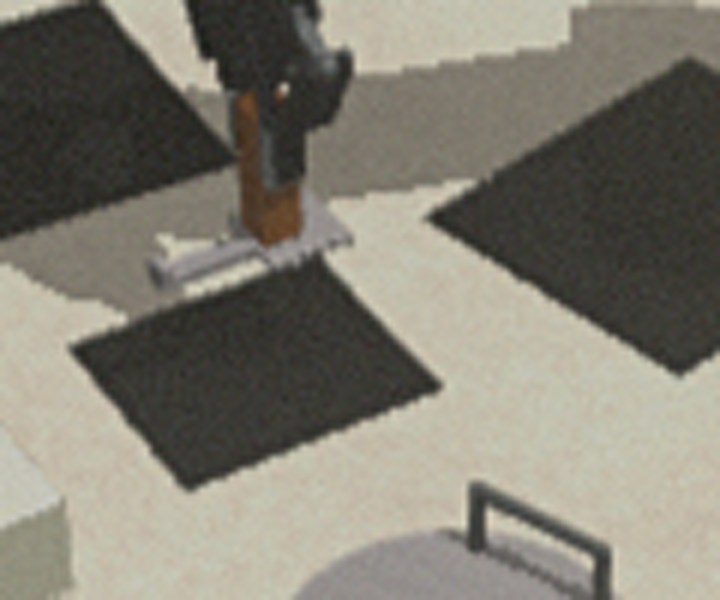

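Emit:
send_rows --motion "255 0.0019 -0.0027 0.01 -0.0034 0.011 -0.0056; 255 0.0019 -0.0027 0.025 -0.0034 0.011 -0.0056; 255 0.0019 -0.0027 0.04 -0.0034 0.011 -0.0056; 255 0.0019 -0.0027 0.055 -0.0034 0.011 -0.0056; 255 0.0019 -0.0027 0.065 -0.0034 0.011 -0.0056; 255 0.0019 -0.0027 0.072 -0.0034 0.011 -0.0056; 255 0.0019 -0.0027 0.075 -0.0034 0.011 -0.0056; 255 0.0019 -0.0027 0.075 -0.0034 0.011 -0.0056"

```text
time_s: 14.48
position: [0.5448, -0.2573, 0.06]
tool_rot: [-0.0, 0.999, -0.047, -0.0]
ft_force: [0.1, -0.3, -1.4]
finger_gap: 0.0234
```

```bash
python3 -c "
from h import *
delta(.545,-.259,.051,-5.5)"
```

```text
t 14.4833 pos [ 0.5448 -0.2573  0.06  ] yaw -5.393575655915702 F [ 0.1212 -0.3155 -1.3677] gap 0.023388892165808084
shift [0.0004 0.0017 0.009 ] turn [-0.0008  0.0007  0.0019]
```

Emit:
send_rows --motion "255 0 0 0.003 0 0 0; 255 0 0 0.006 0 0 0; 255 0 0 0.008 0 0 0; 255 0 0 0.009 0 0 0; 255 0 0 0.0095 0 0 0; 255 0 0 0.0095 0 0 0; 255 0 0 0.0095 0 0 0"

```text
time_s: 15.07
position: [0.5449, -0.2574, 0.0506]
tool_rot: [-0.0, 0.999, -0.047, -0.0]
ft_force: [-0.9, 0.2, -1.9]
finger_gap: 0.0234
```

Emit:
send_rows --motion "255 0 0 0.0005 0 0 0; 255 0 0 0.001 0 0 0; 255 0 0 0.001 0 0 0; 255 0 0 0.001 0 0 0"

```text
time_s: 15.4
position: [0.545, -0.2576, 0.0504]
tool_rot: [-0.0, 0.999, -0.047, -0.0]
ft_force: [-3.3, 0.4, 5.7]
finger_gap: 0.0235
```

Contact (+7 N). Release.

Emit:
send_rows --motion "240 0 0 0 0 0 0; 200 0 0 0 0 0 0; 150 0 0 0 0 0 0; 100 0 0 0 0 0 0; 50 0 0 0 0 0 0; 0 0 0 0 0 0 0; 0 0 0 0 0 0 0; 0 0 0 0 0 0 0"

```text
time_s: 16.07
position: [0.545, -0.2576, 0.0503]
tool_rot: [-0.0, 0.999, -0.047, -0.0]
ft_force: [0.4, -0.1, -0.3]
finger_gap: 0.0853
```

Emit:
send_rows --motion "0 0 0 -0.02 0 0 0; 0 0 0 -0.045 0 0 0; 0 0 0 -0.08 0 0 0; 0 0 0 -0.115 0 0 0; 0 0 0 -0.15 0 0 0; 0 -0.03 0.03 -0.18 0 0 0; 0 -0.06 0.06 -0.19 0 0 0; 0 -0.09 0.09 -0.19 0 0 0"

```text
time_s: 16.73
position: [0.4569, -0.3326, 0.2437]
tool_rot: [0.002, 0.999, -0.046, 0.002]
ft_force: [-0.6, -0.8, 0.1]
finger_gap: 0.0853
```

Emit:
send_rows --motion "0 -0.03 0.03 0 0 0 0; 0 -0.06 0.06 0 0 0 0; 0 -0.09 0.09 0 0 0 0; 0 -0.12 0.12 0 0 0 0; 0 -0.14 0.14 0 0 0 0; 0 -0.14 0.14 0 0 0 0; 0 -0.14 0.14 0 0 0 0"

```text
time_s: 17.32
position: [0.3036, -0.4601, 0.2436]
tool_rot: [0.002, 0.999, -0.047, 0.003]
ft_force: [0.7, 0.2, 0.1]
finger_gap: 0.0857
```

```bash
python3 -c "
from h import *
from station import vision
s=vision.capture('scene');t=vision.capture('top')
crop(s,195,170,130,120,5,'pics/s19.png');crop(t,215,130,160,110,5,'pics/t19.png')"
```

```text
(no output)
```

View pics/s19.png

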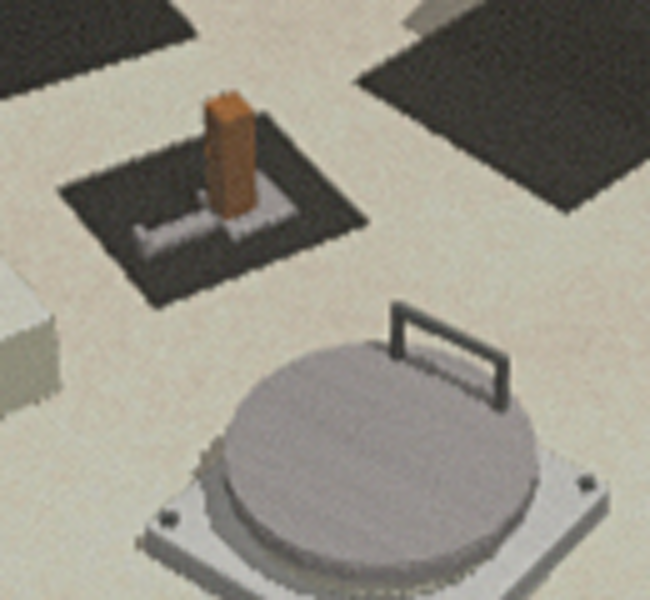

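View pics/t19.png

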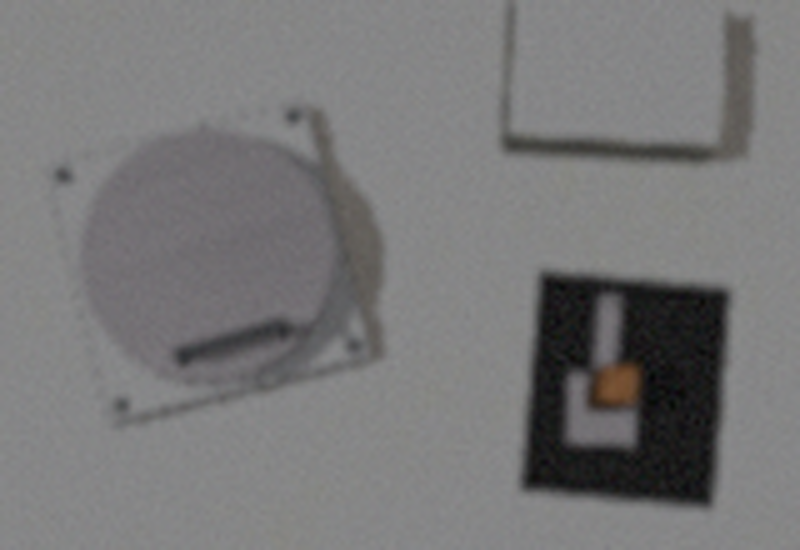

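```bash
python3 -c "
from h import *
from station import vision
s=vision.capture('scene');t=vision.capture('top')
# lid plate centre from picked extents of plate circle (crop coords)
a=np.linspace(0,6.283,400)
D=np.array([.6406,.0072,.064]);C=D+np.c_[.083*np.cos(a),.083*np.sin(a),0*a]
p=(proj(t,C)-[215,130]+.5)*5-.5;print('pred top',p.min(0),p.max(0),(p.min(0)+p.max(0))/2)
p=(proj(s,C)-[195,170]+.5)*5-.5;print('pred scene',p.min(0),p.max(0))
print('centre top',onz(t,tp((210,258)),.064))
print('bar',tri(t,tp((182,356),(286,326)),s,sp((502,359),(398,308))))
print('centre from bar top view', )
B=onz(t,tp((182,356),(286,326)),.1);m=B.mean(0);y=B[0]-B[1];y/=np.linalg.norm(y);print(m,m+.062*np.array([y[1],-y[0],0]))
B=onz(s,sp((502,361),(398,310)),.1);m=B.mean(0);y=B[0]-B[1];y/=np.linalg.norm(y);print(m,m+.062*np.array([y[1],-y[0],0]))
# colour-mask ellipse
for c,n,f in((t,'t',.45),(s,'s',.5)):
    im=cv2.GaussianBlur(c['img'],(3,3),0).astype(int)
    # lid is slightly pinkish: r-g
    d=(im[:,:,0]-im[:,:,1]); q=proj(c,D)[0].astype(int); print(n,im[q[1],q[0]],im[q[1],q[0]+ (60 if n=='s' else 40)])
"
```

```text
pred top [ 75.877  126.7212] [331.2525 379.8312] [203.5648 253.2762]
pred scene [221.3598 342.2689] [536.7193 567.4969]
centre top [[0.637 0.003 0.064]]
bar [[ 0.5691  0.02    0.0976  0.0017]
 [ 0.5866 -0.0458  0.0969  0.0018]]
centre from bar top view
[ 0.5782 -0.0137  0.1   ] [0.6381 0.0023 0.1   ]
[ 0.5802 -0.0088  0.1   ] [0.6399 0.0078 0.1   ]
t [110 108 111] [135 135 135]
s [145 139 138] [192 188 171]
```

```bash
python3 -c "
from h import *
from station import vision
s=vision.capture('scene');t=vision.capture('top')
crop(t,222,148,72,64,11,'pics/t20.png');crop(s,230,228,80,70,9,'pics/s20.png')
D=np.array([.6406,.0072,.064]);a=np.linspace(0,6.283,200)
C=D+np.c_[.083*np.cos(a),.083*np.sin(a),0*a]
for n,o,k,c in(('t20',[222,148],11,t),('s20',[230,228],9,s)):
    im=cv2.imread(f'pics/{n}.png'); p=((proj(c,C)-o+.5)*k-.5).astype(int)
    for q in p[::2]: cv2.circle(im,tuple(int(v) for v in q),1,(0,0,255),-1)
    im=cv2.convertScaleAbs(im,alpha=1.3 if n[0]=='t' else 1); cv2.imwrite(f'pics/{n}.png',im)
"
```

```text
(no output)
```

View pics/t20.png

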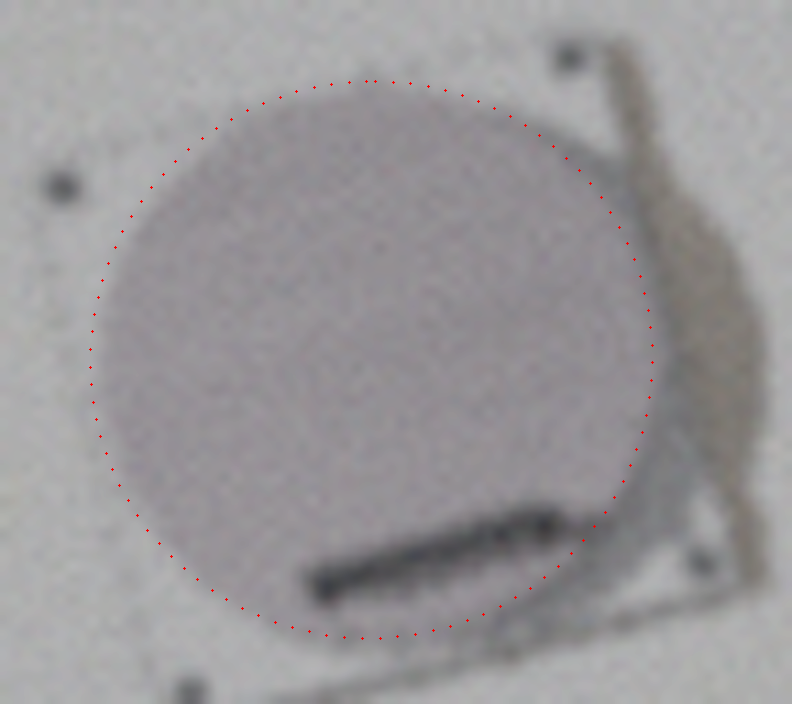

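View pics/s20.png

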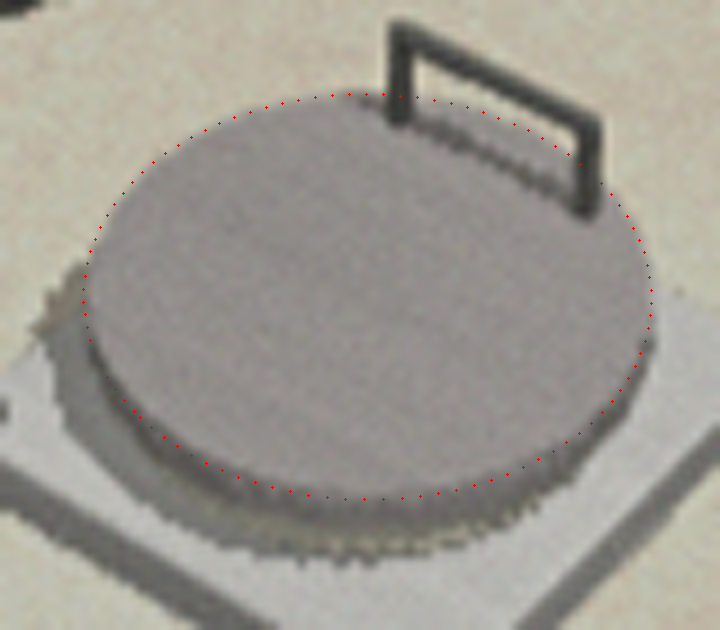

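```bash
python3 -c "
from station import job
print(job.hand_in())"
```

```text
the job is handed in; nothing more can be done
None
```

I've handed the job in. By my checks the lid is seated level on the dish and the lifter is back upright on its black pad. The hand-in gave no verdict.

**What I did:** I gripped the lifter's handle, slid the prong under the lid's bar and raised the handle edge to an estimated 27 mm above the rim. I then drew the lid about 22 mm towards the handle side and lowered it along its arc until the force fell back to the lifter's own weight. After that I unhooked the lifter, stood it on the pad, released it and moved the arm clear. The clock read about 17.5 s at the end.

**Last checks:**
- **Level:** both ends of the bar measured about 97 mm high, agreeing within 1 mm. The nominal seated height is 100 mm, so the lid is down and not perched on the rim.
- **Centring:** the two cameras disagree. The scene view puts the lid about 1 mm off centre. The top view gave about 6 mm from hand-picked points, right at the limit, and about 3–4 mm from an outline overlay. I trusted the lower figures because a seated lid has only 4 mm of play.
- **Lifter:** it looks upright, about 13 mm from the pad's centre, and the gripper is well away.
- **Bystanders:** the gripper kept clear of them and the carton looks unmoved. I did not measure any of them again at the end.

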